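# Clamp a burner bar in the screw clamp on the shop counter

### The job

Slide the burner bar gently along the clamp's bed until its end rests against the end stop, then wind the crank clockwise until the screw's foot meets the bar and snug it: firmly held, but not cranked down hard, because the casting cracks. Then let go of the handle and leave the tools and parts lying about where they are.

Things in the scene. Friction and masses are not known exactly. Their poses are not given: they have to be found in the camera images.
- clamp: Grey cast screw clamp fixed to the counter. Origin on the screw's vertical axis at counter level, z up. A C-frame 36 mm wide (along its y) rises from the bed's -x side, reaches over the bed 124 to 150 mm above the counter, and ends in a round boss (40 mm wide, top at 156 mm) that holds the screw. Beyond 20 mm either side of the axis only rails, end stop and bar stand on the bed.
- bed_top (a point): Top of the clamp's bed on the screw's axis, 30 mm above the counter; axes as the clamp's. The bed runs along y from -75 to +150 mm, 64 mm wide, with two steel guide rails 10 mm high, 41 mm apart, from y -75 to +95 mm. The bar slides between them.
- stop: End stop: steel block across the bed's -y end, 64 x 13 x 27 mm, fixed. Origin: centre of its underside, on the bed. The face that the bar's end meets looks along +y of the clamp, at clamp y = -62 mm. Do not ram it: above about 45 N is too hard.
- bar_mid (a point): Centre of the burner bar, a loose dark cast bar 36 (x) x 180 (y) x 32 mm high, 0.4 to 0.85 kg, lying on the bed with 2.5 mm play to each rail, 30 to 85 mm short of the stop (home: centre at clamp y = +28 mm). Sliding it takes 2 to 8 N. It can be pushed on its flat outer (+y) end, 90 mm from the centre, which sticks out past the rails.
- bar: The burner bar; origin in the centre of its underside, axes as at its centre. A brass nozzle up to 17 mm thick and 16 mm high stands on its top, 66 mm from the middle towards the outer (+y) end.
- spindle: Steel screw 15 mm thick, crank on top, round rubber-faced foot (32 mm wide) below. Origin on the axis at the crank arm's mid height, 202 mm above the counter when fully up. Sinks 20 mm per clockwise turn seen from above, crank and all. The foot's face is 106 to 114 mm below the origin: screwed out differently each time and not measured, 12 to 32 mm above the bar at the start. Feel for contact.
- hub (a point): Same point as the spindle's origin. Feel, along the knob's path: turning freely takes a steady 6 N or so (1 to 2 N remain when the hand pauses). Once the foot presses, the knob is heavier by 1 N per 16 N of pressing, turning or pausing; pressing grows 8 to 10 N per 0.1 rad. Snug: 2 to 5 N more than free (30 to 80 N pressing); over 120 N cracks the bar. The screw stays where left.
- knob_mid (a point): Mid height of the crank's grip, an upright black cylinder 18 mm across, 38 mm high, that spins freely on its pin: held from above, the gripper need not turn as it goes round. 50 mm from the screw's axis; 27 mm above the spindle's origin; its foot is 5 mm above that origin, on the crank arm (top 4 mm above it). Starts anywhere 0.6 to 4.5 rad clockwise of clamp +y.
- wrench: Bystander, leave alone: steel wrench 150 mm long, lying on the counter; origin under its middle.
- nipple: Bystander, leave alone: brass nipple 22 mm wide, 30 mm high, lying on the counter; origin under its middle.
- burner_cap: Bystander, leave alone: dark burner cap 84 mm wide, 18 mm high, lying on the counter; origin under its middle.
- screwdriver: Bystander, leave alone: screwdriver, lying on the counter; origin under its middle.
- end_ring: Bystander, leave alone: aluminium ring 80 mm wide, 14 mm high, lying on the counter; origin under its middle.
There are look-alikes about, which are no part of the job. There is more than one size of the bar; the job needs the largest.

How it is judged:
By the outcome, as a careful person would: the job done as asked, in the order asked, and still so for the second after the job is handed in, with the robot touching nothing.
It also fails if it takes over 72 s, if anything falls off the work surface, if the arm or the gripper's body presses on something with over 40 N, if the wrist force passes 120 N, or if a joint passes its speed limit or range.

### The arm

A 6-joint arm with a two-finger parallel gripper is mounted at the origin on the work surface. World frame = base frame: x ahead of the robot, y to its left, z up, the work surface at z = 0. Lengths are in m, angles in degrees, forces in N, time in s.
With the tool pointing down it reaches from about 0.375 to 0.9 m from the base axis. Payload 3.1 kg.
Tool frame: the origin (TCP) lies at the very end of the fingers, on their centre line; the grasp point (between the pads) lies 19 mm behind it; z points along the fingers, y is the line along which they close (so a half turn about z gives the same grasp; the last joint's range is limited). The gripper opens to 87 mm and grips with 3 to 60 N. Pads are 19 mm wide; open, the fingers measure 117 mm over their backs; the gripper's body (75 mm by 190 mm) begins 51 mm behind the grasp point.
Start: joints at [-85.399, 30.224, 82.088, -0, 67.689, -10.227], TCP at [0.16, -0.604, 0.199] pointing down, gripper open.
Joint ranges: [-176.69, 176.69], [-43.24, 126.21], [12.49, 139.97], [-82, 262], [0, 151.66], [-163.58, 163.58]. Speed limits (degrees/s): [159.86, 159.86, 180, 180, 180, 180].

### API

Orientations are given as a 3x3 rotation matrix whose columns are the frame's x, y, z axes.
In Python, from rig import readout, cams, bot gives the robot as it stands.
- The arm moves only by the shell command python3 -m inch 'ROWS'. ROWS is JSON, a list of rows, each a list of 5 numbers: the shift along the world's x, y, z in cm, then the turn about the world's z in degrees, then the finger opening in cm, from 0 to 8.7. In form: [[dx, dy, dz, twist, fingers], ...]. A call has 1 to 10 rows; each row is the pose to reach, as a shift and turn from the pose commanded when the call began; what a row does not reach only later rows make up. A row lasts 1/12 s, in which the tool goes at most 41.7 mm and 7.16 degrees, less where a joint would pass 70% of its speed; a pose out of reach is approached as far as the arm can. A call with a gripper value outside its range is refused whole. The fingers move at their own pace and stop on an object; the grip force is fixed at half the most. Time passes only in rows, so rows that repeat a pose let the fingers close. It gives the time, the measured TCP pose, the force, the opening and the grip force at its end, in the units of the state.
- readout.read_state(): the state, without advancing time (a new reading comes with each control period).
- cams.capture(name): name is "side" or "top" or "wrist"; returns a dict with "image" (400x640x3 uint8, blue, green, red), "intrinsics" (3x3 intrinsics, pixels), "xyz" and "rotation" of the camera in the world; the wrist camera has in their place "tool_from_camera" (4x4, takes a point from camera to tool coordinates, whose origin is the TCP and whose axes are the flange's). Camera axes: x right, y down, z forward; pixel columns grow to the right and rows downward; lengths in m; the calibration is good to about 2 mm. A picture is of the moment at which its call begins: read the wrist's pose just before it. There is no depth.
- bot.hand_in(): hands the job in; it is judged then, once.
The state is a dict: "time_s": time; "joint_positions": joint angles; "qvel": joint speeds; "tau": joint torques, N m; "position": TCP position; "tcp_rot": TCP orientation; "force": force on the tool from outside, world axes, zero at the start; "moment": the same for the moment, N m; "opening": opening from 0.0 (shut) to 1.0 (fully open); "grasp_force": force on a finger pad.
Only numpy, scipy, OpenCV 4.12 (cv2) and the standard library are available. Lean on these libraries where they do the work, as an engineer would, in place of code of your own. Each camera call takes 0.05 s, during which the arm holds its last target. There are 200 camera calls.

## Working session

There is one attempt and no reset: what is moved stays moved. The work goes in short steps, Python scripts to look and compute and a shell command to move; the robot and the scene stay as the last step left them, time stands still between calls to the robot, and variables do not carry over. Pictures are saved under pics/ and viewed, at most 10 in all, crops included, and the job is handed in when it is done.

```bash
mkdir -p pics; cat > h.py <<'E'
import numpy as np,cv2
from rig import readout,cams,bot
def grab(n,f):
    s=readout.read_state(); c=cams.capture(n); cv2.imwrite('pics/'+f,c['image'])
    if n=='wrist':
        T=np.array(c['tool_from_camera']);R=np.array(s['tcp_rot']);c['rotation']=R@T[:3,:3];c['xyz']=R@T[:3,3]+s['position']
    np.savez('pics/'+f+'.npz',K=c['intrinsics'],R=c['rotation'],t=c['xyz']); return c
def ray(f,u,v,z):
    d=np.load('pics/'+f+'.npz'); r=d['R']@np.linalg.solve(d['K'],[u,v,1.]); return d['t']+r*(z-d['t'][2])/r[2]
def proj(f,p):
    d=np.load('pics/'+f+'.npz'); q=d['K']@(d['R'].T@(np.array(p)-d['t'])); return q[:2]/q[2]
E
python3 - <<'E'
from h import *
for n in ['top','side']:
    c=grab(n,n+'1.png'); print(n,np.array(c['xyz']).round(3),np.array(c['rotation']).round(2).tolist(),c['intrinsics'][0][0])
s=readout.read_state();print(s['time_s'],s['force'],np.array(s['tcp_rot']).round(2).tolist())
E
```

```text
top [0.434 0.009 1.325] [[0.02, -1.0, 0.09], [-1.0, -0.02, -0.01], [0.01, -0.09, -1.0]] 410.72256315738684
side [0.274 1.098 0.926] [[-0.97, -0.14, 0.2], [-0.24, 0.54, -0.81], [0.01, -0.83, -0.56]] 454.5032107592672
0.1 [ 0.42349036  0.23135895 -0.69053063] [[0.97, 0.26, -0.0], [0.26, -0.97, 0.0], [0.0, -0.0, -1.0]]
```

View pics/top1.png

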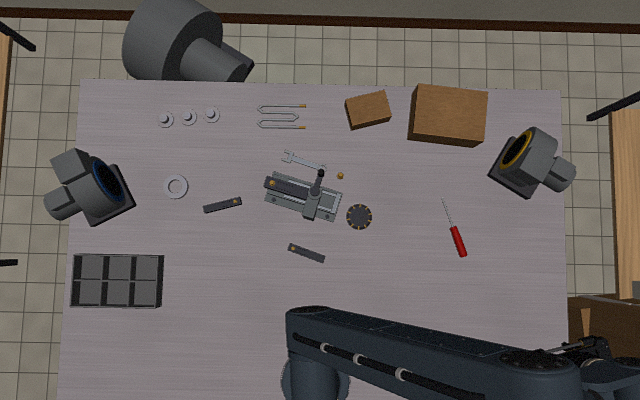

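View pics/side1.png

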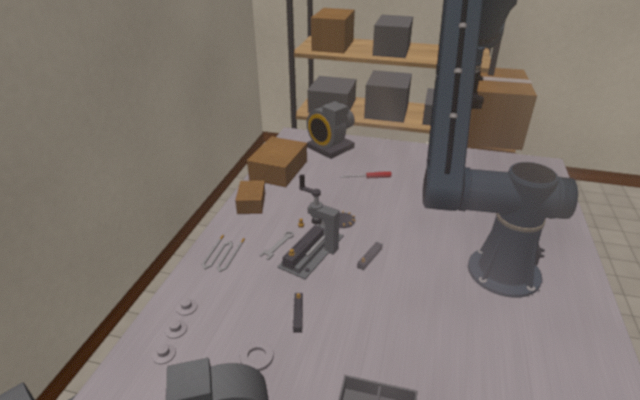

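The top view shows the clamp near (312,198). Its bed runs from the stop at about (338,212) to the outer bar end with its nozzle at about (268,183). The crank knob is near (321,173). I'll enlarge it for measuring.

```bash
python3 - <<'E'
from h import *
im=cv2.imread('pics/top1.png')[140:230,250:370]; cv2.imwrite('pics/topc.png',cv2.resize(im,None,fx=6.5,fy=6.5,interpolation=cv2.INTER_CUBIC))
E
```

```text
(no output)
```

View pics/topc.png

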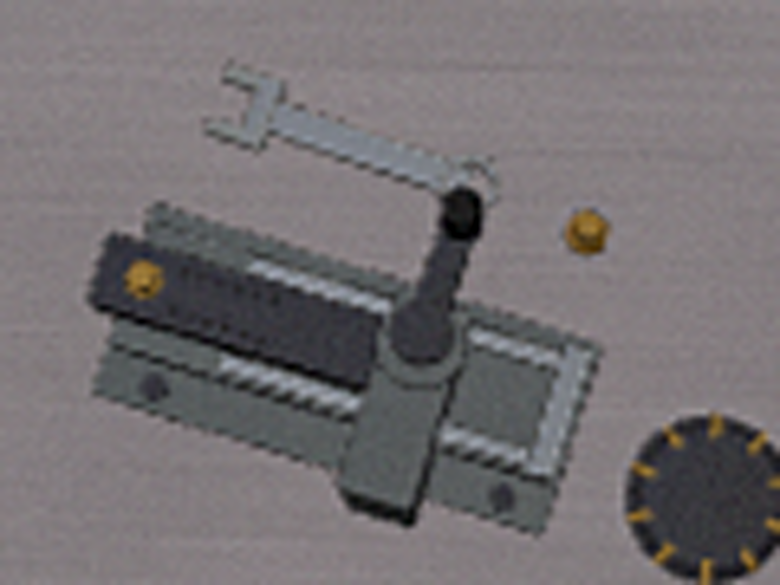

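```bash
python3 - <<'E'
from h import *
for n,u,v,z in [('bed+x-y',600,347,.03),('bed+x+y',155,203,.03),('bed-x+y',95,390,.03),('bed-x-y',545,533,.03),('barA',107,235,.062),('barB',88,303,.062),('noz',145,275,.078),('stop inA',560,348,.057),('stop inB',530,465,.057),('knobtop',462,200,.248),('hub',424,325,.206),('boss',420,345,.156)]:
    print(n,ray('top1.png',250+(u+.5)/6.5-.5,140+(v+.5)/6.5-.5,z).round(4))
E
```

```text
bed+x-y [ 0.5866 -0.0706  0.03  ]
bed+x+y [0.6524 0.1487 0.03  ]
bed-x+y [0.5597 0.1749 0.03  ]
bed-x-y [ 0.4952 -0.0455  0.03  ]
barA [0.631  0.1676 0.062 ]
barB [0.5981 0.1755 0.062 ]
noz [0.6099 0.1471 0.078 ]
stop inA [ 0.5825 -0.0498  0.057 ]
stop inB [ 0.5261 -0.0366  0.057 ]
knobtop [6.199e-01 2.000e-04 2.480e-01]
hub [0.5734 0.0147 0.206 ]
boss [0.5707 0.0165 0.156 ]
```

```bash
python3 -m inch '[[0,0,8,7,0],[6,8,15,14,0],[47.2,81.1,15,21,0],[47.2,81.1,15,28,0],[47.2,81.1,15,35,0],[47.2,81.1,15,42,0],[47.2,81.1,15,49,0],[47.2,81.1,15,58.5,0],[47.2,81.1,15,58.5,0],[47.2,81.1,15,58.5,0]]'; python3 -m inch '[[0,0,0,0,0]]'
```

```text
time_s: 0.93
position: [0.3433, -0.2917, 0.2991]
tcp_rot: [[0.286, 0.958, -0.0], [0.958, -0.286, 0.001], [0.001, -0.0, -1.0]]
force: [0.9, 0.7, -0.3]
opening: 0.323
grasp_force: 0.0
time_s: 1.02
position: [0.345, -0.2868, 0.2994]
tcp_rot: [[0.28, 0.96, 0.001], [0.96, -0.28, 0.004], [0.005, -0.0, -1.0]]
force: [0.7, 0.4, -1.0]
opening: 0.253
grasp_force: 0.0
```

```bash
python3 -m inch '[[1,1,4,0,0],[28.7,49.4,5,0,0],[28.7,49.4,5,0,0],[28.7,49.4,5,0,0],[28.7,49.4,5,0,0],[28.7,49.4,5,0,0],[28.7,49.4,5,0,0],[28.7,49.4,5,0,0],[28.7,49.4,5,0,0],[28.7,49.4,5,0,0]]';python3 -m inch '[[0,18,0,0,0],[0,18,0,0,0],[0,18,0,0,0],[0,18,0,0,0],[0,18,0,0,0],[0,18,0,0,0],[0,18,0,0,0]]'
python3 - <<'E'
from h import *
c=grab('wrist','w1.png');print(c['xyz'],c['rotation'].round(2).tolist())
E
```

```text
time_s: 1.85
position: [0.5396, 0.0429, 0.3453]
tcp_rot: [[0.287, 0.958, -0.001], [0.958, -0.287, -0.0], [-0.001, -0.001, -1.0]]
force: [1.4, -0.9, -0.4]
opening: 0.007
grasp_force: 0.0
time_s: 2.43
position: [0.5389, 0.2211, 0.345]
tcp_rot: [[0.285, 0.958, -0.001], [0.958, -0.285, -0.001], [-0.002, -0.001, -1.0]]
force: [-0.3, 0.0, 0.4]
opening: 0.004
grasp_force: 0.0
[0.56275194 0.30068397 0.53127231] [[0.96, -0.27, -0.09], [-0.29, -0.91, -0.29], [-0.0, 0.3, -0.95]]
```

View pics/w1.png

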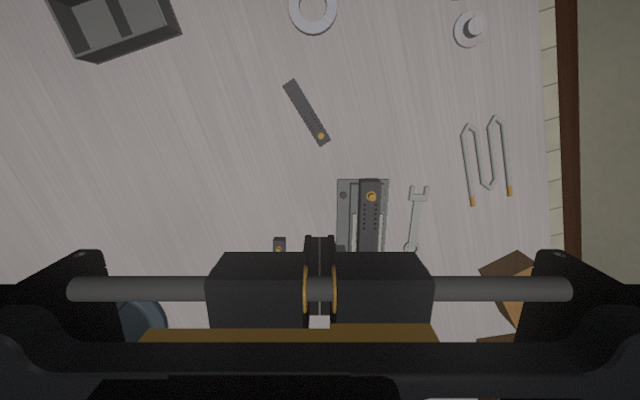

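The wrist view shows the bar's outer end at about (369,179), the nozzle at (371,196) and the bed's +y end from (337,179) to (389,180).

```bash
python3 - <<'E'
from h import *
for n,u,v,z in [('barL',359,179,.062),('barR',379.5,179,.062),('noz',371,196,.078),('bedL',337,179,.03),('bedR',389,180,.03)]:
    print(n,ray('w1.png',u,v,z).round(4))
E
```

```text
barL [0.5978 0.181  0.062 ]
barR [0.6315 0.171  0.062 ]
noz [0.6089 0.1509 0.078 ]
bedL [0.5616 0.1844 0.03  ]
bedR [0.6524 0.1554 0.03  ]
```

```bash
python3 -m inch '[[4,-0.4,-2,0,0],[8.7,-0.9,-4,0,0],[8.7,-0.9,-8,0,0],[8.7,-0.9,-12,0,0],[8.7,-0.9,-16,0,0],[8.7,-0.9,-20,0,0],[8.7,-0.9,-24,0,0],[8.7,-0.9,-28,0,0],[8.7,-0.9,-30,0,0],[8.7,-0.9,-30,0,0]]';python3 - <<'E'
from h import *
c=grab('wrist','w2.png')
c=grab('side','s2.png'); 
im=c['image'];
cv2.imwrite('pics/s2c.png',cv2.resize(im[150:300,220:420],None,fx=4,fy=4,interpolation=cv2.INTER_CUBIC))
print(readout.read_state()['position'],readout.read_state()['force'])
E
```

```text
time_s: 3.32
position: [0.6218, 0.2086, 0.0398]
tcp_rot: [[0.29, 0.957, -0.012], [0.957, -0.29, -0.003], [-0.006, -0.011, -1.0]]
force: [-1.0, 0.2, -0.7]
opening: 0.004
grasp_force: 0.0
[0.62647392 0.21027004 0.04546697] [ 1.30055325 -0.26774712  1.57051231]
```

View pics/s2c.png

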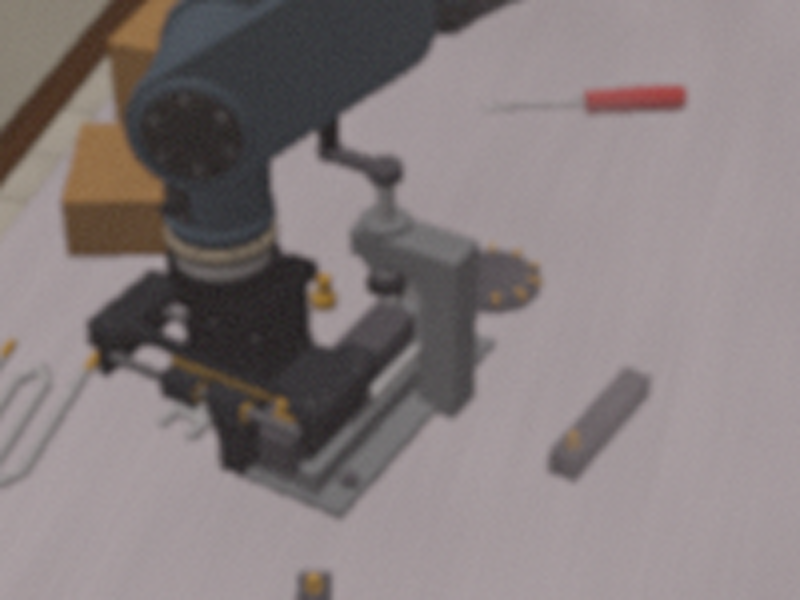

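The fingers are just beyond the bar's outer end, with nothing in the way. I'll push now.

```bash
python3 -m inch '[[-0.14,-0.48,0,0,0],[-0.28,-0.96,0,0,0],[-0.43,-1.44,0,0,0],[-0.57,-1.92,0,0,0],[-0.64,-2.16,0,0,0],[-0.71,-2.4,0,0,0],[-0.78,-2.64,0,0,0],[-0.85,-2.88,0,0,0],[-0.92,-3.11,0,0,0],[-1.0,-3.36,0,0,0]]';python3 -m inch '[[-0.085,-0.29,0,0,0],[-0.17,-0.57,0,0,0],[-0.255,-0.86,0,0,0],[-0.34,-1.15,0,0,0],[-0.425,-1.44,0,0,0],[-0.51,-1.73,0,0,0],[-0.59,-2.01,0,0,0],[-0.68,-2.3,0,0,0],[-0.71,-2.4,0,0,0],[-0.71,-2.4,0,0,0]]'
```

```text
time_s: 4.25
position: [0.616, 0.1786, 0.0456]
tcp_rot: [[0.287, 0.958, -0.0], [0.958, -0.287, 0.0], [0.0, -0.0, -1.0]]
force: [0.2, -0.3, -0.1]
opening: 0.008
grasp_force: 0.0
time_s: 5.08
position: [0.6089, 0.1545, 0.0457]
tcp_rot: [[0.287, 0.958, 0.0], [0.958, -0.287, -0.0], [-0.0, 0.0, -1.0]]
force: [0.0, 1.4, -0.0]
opening: 0.007
grasp_force: 0.8
```

```bash
python3 -m inch '[[-0.03,-0.1,0,0,0],[-0.06,-0.2,0,0,0],[-0.09,-0.29,0,0,0],[-0.12,-0.39,0,0,0],[-0.15,-0.49,0,0,0],[-0.18,-0.59,0,0,0],[-0.21,-0.69,0,0,0],[-0.24,-0.79,0,0,0]]'
python3 -m inch '[[-0.015,-0.05,0,0,0],[-0.03,-0.1,0,0,0],[-0.045,-0.15,0,0,0],[-0.06,-0.2,0,0,0]]'
python3 -m inch '[[-0.015,-0.05,0,0,0],[-0.03,-0.1,0,0,0],[-0.045,-0.15,0,0,0],[-0.06,-0.2,0,0,0]]'
```

```text
time_s: 5.75
position: [0.6065, 0.1467, 0.0457]
tcp_rot: [[0.287, 0.958, -0.0], [0.958, -0.287, 0.0], [0.0, -0.0, -1.0]]
force: [1.1, 2.6, -0.0]
opening: 0.006
grasp_force: 1.3
time_s: 6.08
position: [0.6059, 0.1448, 0.0457]
tcp_rot: [[0.287, 0.958, -0.0], [0.958, -0.287, 0.0], [0.0, -0.0, -1.0]]
force: [1.1, 2.3, -0.7]
opening: 0.004
grasp_force: 1.3
time_s: 6.42
position: [0.6053, 0.1428, 0.0457]
tcp_rot: [[0.287, 0.958, -0.0], [0.958, -0.287, -0.0], [-0.0, -0.0, -1.0]]
force: [0.8, 2.3, -0.7]
opening: 0.004
grasp_force: 1.3
```

```bash
for i in 1 ; do python3 -m inch '[[-0.015,-0.05,0,0,0],[-0.03,-0.1,0,0,0]]'|grep -E 'pos|force'
python3 -m inch '[[-0.015,-0.05,0,0,0],[-0.03,-0.1,0,0,0]]'|grep -E 'pos|force'
python3 -m inch '[[-0.015,-0.05,0,0,0],[-0.03,-0.1,0,0,0]]'|grep -E 'pos|force'; done
```

```text
position: [0.605, 0.1418, 0.0457]
force: [1.1, 2.7, -0.7]
grasp_force: 1.3
position: [0.6047, 0.1408, 0.0457]
force: [0.5, 2.0, -0.7]
grasp_force: 1.3
position: [0.6044, 0.1398, 0.0457]
force: [1.4, 2.7, -0.4]
grasp_force: 1.3
```

```bash
python3 -m inch '[[-0.015,-0.05,0,0,0],[-0.03,-0.1,0,0,0]]'|grep -E 'pos|force:'
python3 -m inch '[[-0.015,-0.05,0,0,0],[-0.03,-0.1,0,0,0]]'|grep -E 'pos|force:'
```

```text
position: [0.6041, 0.1388, 0.0457]
force: [-0.2, 1.7, -0.6]
grasp_force: 1.3
position: [0.6038, 0.1377, 0.0457]
force: [1.2, 3.1, -0.3]
grasp_force: 1.3
```

```bash
python3 -m inch '[[-0.015,-0.05,0,0,0],[-0.03,-0.1,0,0,0]]'|grep -E 'pos|force:'
```

```text
position: [0.6035, 0.1368, 0.0457]
force: [1.3, 2.4, -0.7]
grasp_force: 1.3
```

```bash
python3 -m inch '[[-0.015,-0.05,0,0,0],[-0.03,-0.1,0,0,0]]'|grep -E 'pos|force:'
```

```text
position: [0.6032, 0.1358, 0.0457]
force: [1.0, 2.3, -0.6]
grasp_force: 1.3
```

```bash
python3 -m inch '[[-0.015,-0.05,0,0,0],[-0.03,-0.1,0,0,0]]'|grep -E 'pos|force:'
python3 -m inch '[[-0.015,-0.05,0,0,0],[-0.03,-0.1,0,0,0]]'|grep -E 'pos|force:'; python3 - <<'E'
from h import *
c=grab('top','t3.png')
a=cv2.resize(c['image'][140:230,250:370],None,fx=6.5,fy=6.5,interpolation=cv2.INTER_CUBIC)
cv2.imwrite('pics/t3c.png',a)
E
```

```text
position: [0.6029, 0.1348, 0.0457]
force: [0.5, 2.9, -0.3]
grasp_force: 1.3
position: [0.6027, 0.1337, 0.0457]
force: [0.9, 1.7, -0.9]
grasp_force: 1.3
```

View pics/t3c.png

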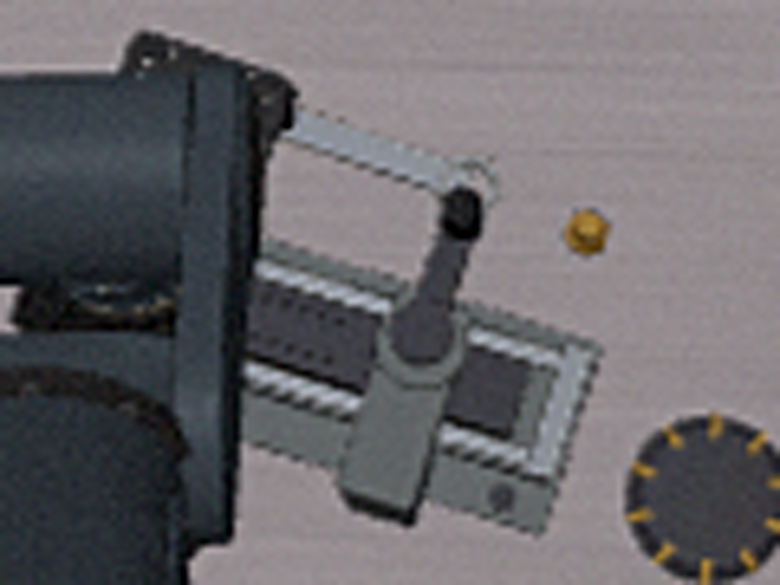

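Bar end at crop (522,405) and stop face at about (548,410), so a gap of several mm is still visible. I'll work out its size.

```bash
python3 - <<'E'
from h import *
y=np.array([.284,.959,0])
for n,u,v,z in [('barend+x',533,370,.062),('barend-x',515,437,.062),('stopin+x',562,370,.057),('stopin-x',538,445,.057)]:
    p=ray('t3.png',250+(u+.5)/6.5-.5,140+(v+.5)/6.5-.5,z); print(n,p.round(4),p@y)
im=cv2.imread('pics/t3.png')[188:214,318:346]; cv2.imwrite('pics/t3d.png',cv2.resize(im,None,fx=20,fy=20,interpolation=cv2.INTER_CUBIC))
E
```

```text
barend+x [ 0.5711 -0.0369  0.062 ] 0.12679608575965023
barend-x [ 0.5389 -0.029   0.062 ] 0.12523251028761326
stopin+x [ 0.5719 -0.0509  0.057 ] 0.11358203980221879
stopin-x [ 0.5357 -0.0402  0.057 ] 0.1136066763143023
```

View pics/t3d.png

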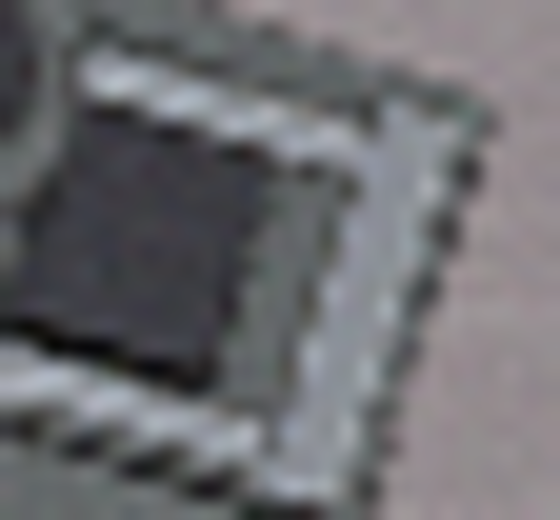

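The gap shows as 75/20 px, roughly 6–12 mm. The pushing force is steady at about 2.5 N, so I'll keep going in small guarded steps.

```bash
python3 -m inch '[[-0.015,-0.05,0,0,0],[-0.03,-0.1,0,0,0],[-0.045,-0.15,0,0,0],[-0.06,-0.2,0,0,0]]'|grep -E 'pos|force:'
python3 -m inch '[[-0.015,-0.05,0,0,0],[-0.03,-0.1,0,0,0]]'|grep -E 'pos|force:'
python3 -m inch '[[-0.015,-0.05,0,0,0],[-0.03,-0.1,0,0,0]]'|grep -E 'pos|force:'
```

```text
position: [0.602, 0.1318, 0.0457]
force: [0.8, 2.0, 0.3]
grasp_force: 1.3
position: [0.6017, 0.1308, 0.0456]
force: [-0.2, 1.7, -1.1]
grasp_force: 1.3
position: [0.6014, 0.1297, 0.0457]
force: [0.4, 1.4, -0.8]
grasp_force: 1.3
```

```bash
python3 -m inch '[[-0.015,-0.05,0,0,0],[-0.03,-0.1,0,0,0]]'|grep -E 'pos|force:'
python3 -m inch '[[-0.015,-0.05,0,0,0]]'|grep -E 'pos|force:'
```

```text
position: [0.6012, 0.1288, 0.0457]
force: [1.8, 2.0, 0.0]
grasp_force: 1.3
position: [0.601, 0.1283, 0.0457]
force: [0.3, 3.4, -1.0]
grasp_force: 1.3
```

```bash
python3 -m inch '[[-0.015,-0.05,0,0,0]]'|grep -E 'pos|force:'
python3 -m inch '[[-0.015,-0.05,0,0,0]]'|grep -E 'pos|force:'
```

```text
position: [0.6008, 0.1278, 0.0457]
force: [1.2, 2.8, -1.0]
grasp_force: 1.3
position: [0.6007, 0.1272, 0.0457]
force: [0.9, 1.8, -0.9]
grasp_force: 1.3
```

```bash
cat >> h.py <<'E'
def prof(f,y0=.100,y1=.145):
    im=cv2.cvtColor(cv2.imread('pics/'+f),cv2.COLOR_BGR2GRAY).astype(np.float32)
    ys=np.arange(y0,y1,.002); out=[]
    for s in ys:
        v=[]
        for l in np.linspace(-.008,.008,5):
            # point with y_c=s, x_c = axis lateral + l
            xc=.5425+l; p=np.array([.959*xc+.284*s,-.284*xc+.959*s,.062]); q=proj(f,p)
            v.append(cv2.getRectSubPix(im,(1,1),tuple(map(float,q)))[0,0])
        out.append(int(np.mean(v)))
    print(f,[(round(a*1000),b) for a,b in zip(ys,out)])
E
python3 - <<'E'
from h import *
c=grab('top','t4.png'); prof('t3.png'); prof('t4.png'); prof('top1.png')
E
```

```text
t3.png [(100, 98), (102, 106), (104, 135), (106, 146), (108, 142), (110, 142), (112, 143), (114, 137), (116, 108), (118, 94), (120, 100), (122, 101), (124, 99), (126, 89), (128, 68), (130, 59), (132, 60), (134, 61), (136, 60), (138, 61), (140, 61), (142, 61), (144, 62)]
t4.png [(100, 99), (102, 105), (104, 135), (106, 147), (108, 142), (110, 142), (112, 143), (114, 137), (116, 109), (118, 90), (120, 81), (122, 65), (124, 60), (126, 60), (128, 61), (130, 61), (132, 62), (134, 62), (136, 62), (138, 61), (140, 60), (142, 60), (144, 60)]
top1.png [(100, 89), (102, 95), (104, 121), (106, 131), (108, 127), (110, 128), (112, 129), (114, 123), (116, 97), (118, 84), (120, 87), (122, 89), (124, 90), (126, 91), (128, 90), (130, 90), (132, 89), (134, 90), (136, 91), (138, 90), (140, 90), (142, 90), (144, 91)]
```

The bar is moving; about 5 mm is left.

```bash
python3 -m inch '[[-0.015,-0.05,0,0,0],[-0.03,-0.1,0,0,0],[-0.045,-0.15,0,0,0],[-0.06,-0.2,0,0,0]]'|grep -E 'pos|force:'
for i in 1; do python3 -m inch '[[-0.015,-0.05,0,0,0]]'|grep -E 'pos|force:'
python3 -m inch '[[-0.015,-0.05,0,0,0]]'|grep -E 'pos|force:'; done
```

```text
position: [0.6001, 0.1253, 0.0457]
force: [1.1, 2.2, -0.8]
grasp_force: 1.3
position: [0.6, 0.1248, 0.0457]
force: [0.6, 2.5, 1.2]
grasp_force: 1.3
position: [0.5998, 0.1243, 0.0457]
force: [0.1, 1.5, -1.2]
grasp_force: 1.3
```

```bash
python3 -m inch '[[-0.015,-0.05,0,0,0]]'|grep -E 'pos|force:'
python3 -m inch '[[-0.015,-0.05,0,0,0]]'|grep -E 'pos|force:'
```

```text
position: [0.5996, 0.1237, 0.0457]
force: [1.3, 2.4, -0.4]
grasp_force: 1.3
position: [0.5995, 0.1233, 0.0457]
force: [1.4, 2.3, -0.1]
grasp_force: 1.3
```

```bash
python3 -m inch '[[-0.015,-0.05,0,0,0]]'|grep -E 'pos|force:'
python3 -m inch '[[-0.015,-0.05,0,0,0]]'|grep -E 'pos|force:'
```

```text
position: [0.5993, 0.1228, 0.0457]
force: [2.1, 2.3, 0.0]
grasp_force: 1.3
position: [0.5992, 0.1223, 0.0456]
force: [0.8, 3.2, -0.4]
grasp_force: 1.3
```

```bash
python3 -m inch '[[-0.015,-0.05,0,0,0]]'|grep -E 'pos|force:'
python3 -m inch '[[-0.015,-0.05,0,0,0]]'|grep -E 'pos|force:'
```

```text
position: [0.5991, 0.1218, 0.0457]
force: [0.9, 3.1, -0.5]
grasp_force: 1.8
position: [0.5991, 0.1217, 0.0457]
force: [2.1, 4.5, 0.3]
grasp_force: 2.4
```

```bash
python3 -m inch '[[-0.015,-0.05,0,0,0]]'|grep -E 'pos|force:'
python3 -m inch '[[-0.015,-0.05,0,0,0]]'|grep -E 'pos|force:'
```

```text
position: [0.599, 0.1216, 0.0457]
force: [1.5, 6.7, -0.8]
grasp_force: 3.0
position: [0.599, 0.1215, 0.0458]
force: [1.8, 7.1, -0.5]
grasp_force: 3.6
```

```bash
python3 - <<'E'
from h import *
c=grab('top','t5.png'); prof('t5.png',.11,.13)
E
```

```text
t5.png [(110, 145), (112, 145), (114, 129), (116, 80), (118, 55), (120, 59), (122, 60), (124, 60), (126, 60), (128, 61), (130, 60)]
```

Force rose to 7 N and motion stopped, so the bar is against the stop. The TCP sits about 10–18 mm further on than vision suggests, so I'll check one montage before trusting the positions for the knob.

```bash
python3 - <<'E'
from h import *
s=grab('side','s6.png')['image'][170:280,260:370]; w=grab('wrist','w6.png')['image']
a=cv2.resize(s,(480,480),interpolation=cv2.INTER_CUBIC)
b=cv2.resize(w[150:350,240:400],(320,400),interpolation=cv2.INTER_CUBIC)
m=np.zeros((480,800,3),np.uint8); m[:,:480]=a; m[:400,480:]=b; cv2.imwrite('pics/m6.png',m)
st=readout.read_state(); p=np.array(st['position'])
for f in ['s6.png','w6.png']: print(proj(f,p),proj(f,p+[0,0,.03]))
print(p,st['force'])
E
```

```text
[297.76311902 253.6272033 ] [297.46596667 245.75979537]
[319.33996142 235.18553087] [319.37181738 254.76447217]
[0.5990713  0.12155778 0.04573836] [ 0.94306176  6.95180899 -0.56365178]
```

View pics/m6.png

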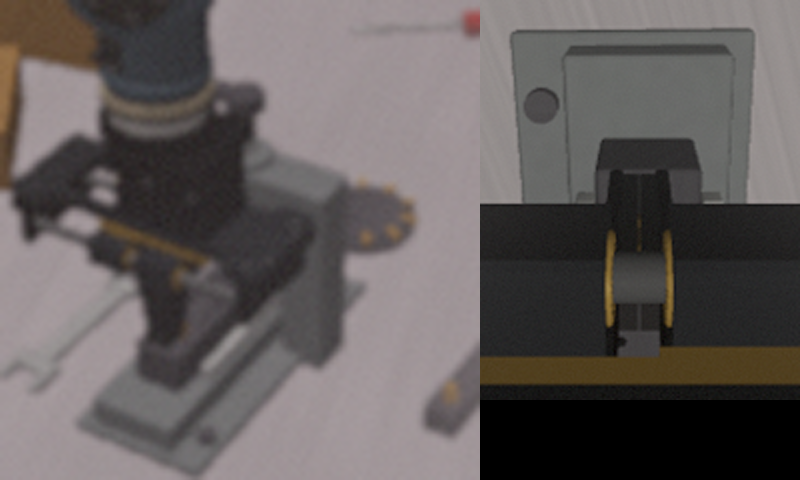

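```bash
python3 - <<'E'
from h import *
y=np.array([.284,.959,0])
for v,z in [(220,.03),(235,.062),(220,.062),(235,.078),(235,.0457)]:
    p=ray('w6.png',324,v,z); print(v,z,p.round(4),p@y)
for v,u,z in [(173,313,.03),(173,365,.03),(165,297,0.),(165,374,0.)]:
    p=ray('w6.png',u,v,z); print('bedend',v,z,p.round(4),p@y)
E
```

```text
220 0.03 [0.6042 0.1261 0.03  ] 0.2924967607229492
235 0.062 [0.6041 0.1277 0.062 ] 0.29401093281557283
220 0.062 [0.6071 0.1378 0.062 ] 0.3046122438640363
235 0.078 [0.6059 0.1345 0.078 ] 0.30106448978385725
235 0.0457 [0.6023 0.1207 0.0457] 0.2868251216541331
bedend 173 0.03 [0.6069 0.1637 0.03  ] 0.3293531124435111
bedend 173 0.03 [0.6434 0.1527 0.03  ] 0.32919103006263506
bedend 165 0.0 [0.5937 0.1686 0.    ] 0.3302900751331437
bedend 165 0.0 [0.6554 0.15   0.    ] 0.33001668140503626
```

The montage shows the fingertips sitting lower in the picture than the bar's end face (wrist crop (648,155)). They pushed the bar by its brass nozzle, over its top. The bar's inner end is seated: the grey gap in the profile is gone, force rose to 7 N, and motion stalled. Closed tips appear to sit about 17 mm higher than the TCP reading, which I'll allow for. Next I back off and go above the knob.

```bash
python3 -m inch '[[0.15,0.5,0,0,0],[0.6,2,0,0,0],[0.6,2,4,0,0],[0.6,2,8,0,0],[0.6,2,12,0,0],[0.6,2,16,0,4.5],[0.6,2,20,0,4.5],[0.6,2,24,0,4.5],[0.6,2,24.5,0,4.5],[0.6,2,24.5,0,4.5]]'
python3 -m inch '[[0.4,-3,0,0,4.5],[0.9,-7,0,0,4.5],[1.3,-11,0,0,4.5],[1.5,-14,0,0,4.5],[1.5,-14.1,0,0,4.5],[1.5,-14.1,0,0,4.5],[1.5,-14.1,0,0,4.5]]'
python3 - <<'E'
from h import *
w=grab('wrist','w7.png')['image']; t=grab('top','t7.png')['image']; prof('t7.png',.11,.13)
s=grab('side','s7.png')['image'][140:290,240:400]
cv2.imwrite('pics/m7.png',np.vstack([cv2.resize(w[180:380,200:440],(720,600),interpolation=cv2.INTER_CUBIC)[:600]]))
p=np.array(readout.read_state()['position']);print(p)
for q in [(.6195,.0005,.243),(.6195,.0005,.205),tuple(p)]: print(proj('w7.png',q))
E
```

```text
time_s: 11.25
position: [0.6067, 0.1407, 0.2949]
tcp_rot: [[0.287, 0.958, 0.008], [0.958, -0.287, -0.001], [0.002, 0.008, -1.0]]
force: [-1.0, 0.6, -0.9]
opening: 0.298
grasp_force: 0.0
time_s: 11.83
position: [0.6186, -0.0001, 0.2888]
tcp_rot: [[0.287, 0.958, -0.004], [0.958, -0.287, 0.001], [-0.0, -0.004, -1.0]]
force: [-0.4, -0.6, -0.4]
opening: 0.511
grasp_force: 0.0
t7.png [(110, 71), (112, 70), (114, 59), (116, 47), (118, 46), (120, 50), (122, 52), (124, 55), (126, 55), (128, 57), (130, 58)]
[0.6190806  0.00093043 0.2900193 ]
[320.31399815 213.01717983]
[320.33479052 200.49916938]
[319.5487037  234.37554024]
```

View pics/m7.png

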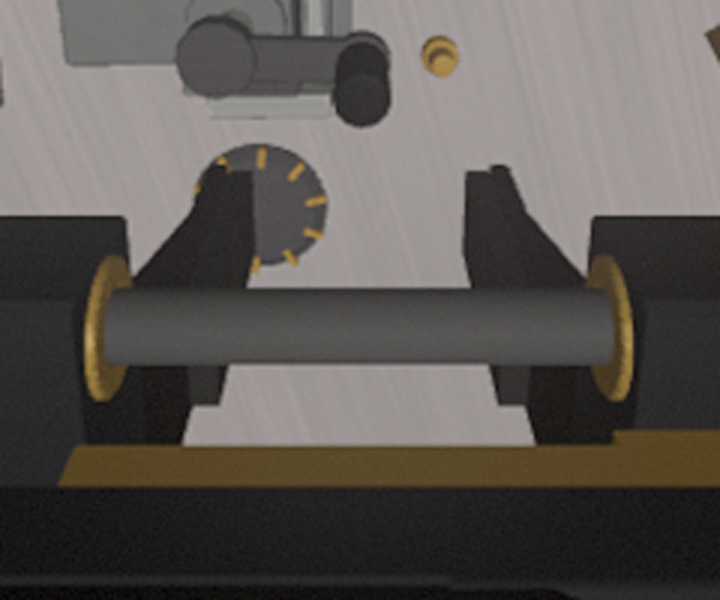

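The knob top is at crop (362,100), which is image (320.7,213.3). That is within 1 px of my prediction, so the knob is at (0.6195, 0.0005). I'll descend and grip.

```bash
python3 -m inch '[[0.05,-0.05,-3,0,4.5],[0.05,-0.05,-6,0,4.5],[0.05,-0.05,-7.2,0,4.5],[0.05,-0.05,-8.1,0,4.5],[0.05,-0.05,-8.1,0,4.5]]'; python3 -m inch '[[0,0,0,0,1.4],[0,0,0,0,1.4],[0,0,0,0,1.4],[0,0,0,0,1.4],[0,0,0,0,1.4],[0,0,0,0,1.4]]'
```

```text
time_s: 12.4
position: [0.6187, 0.0002, 0.2076]
tcp_rot: [[0.285, 0.958, -0.004], [0.958, -0.285, 0.001], [-0.0, -0.004, -1.0]]
force: [-0.0, -0.7, 0.1]
opening: 0.519
grasp_force: 0.0
time_s: 12.9
position: [0.6193, -0.0009, 0.2103]
tcp_rot: [[0.287, 0.958, -0.001], [0.958, -0.287, 0.001], [0.0, -0.002, -1.0]]
force: [-2.6, 0.5, 4.3]
opening: 0.194
grasp_force: 14.6
```

```bash
cat >> h.py <<'E'
def rows(a0,step,n,C=(.5713,.0165),r=.050,th0=None,g=1.0):
    # absolute angle of knob: world angle phi = phi0 - a ; offsets relative to commanded pose at a0
    f=lambda a:np.array([r*100*np.cos(PHI0-a),r*100*np.sin(PHI0-a),-a*2/(2*np.pi)])
    print('['+','.join('[%.2f,%.2f,%.2f,0,%.1f]'%(*(f(a0+step*(i+1))-f(a0)),g) for i in range(n))+']')
PHI0=np.arctan2(-.0165,.0482)
E
python3 - <<'E'
from h import *
rows(0,.15,10); rows(1.5,.15,10)
E
```

```text
[[-0.30,-0.69,-0.05,0,1.0],[-0.69,-1.33,-0.10,0,1.0],[-1.18,-1.90,-0.14,0,1.0],[-1.74,-2.39,-0.19,0,1.0],[-2.37,-2.79,-0.24,0,1.0],[-3.06,-3.09,-0.29,0,1.0],[-3.78,-3.29,-0.33,0,1.0],[-4.53,-3.38,-0.38,0,1.0],[-5.27,-3.35,-0.43,0,1.0],[-6.01,-3.21,-0.48,0,1.0]]
[[-0.71,0.25,-0.05,0,1.0],[-1.37,0.59,-0.10,0,1.0],[-1.97,1.04,-0.14,0,1.0],[-2.51,1.57,-0.19,0,1.0],[-2.95,2.17,-0.24,0,1.0],[-3.30,2.83,-0.29,0,1.0],[-3.55,3.54,-0.33,0,1.0],[-3.69,4.28,-0.38,0,1.0],[-3.72,5.02,-0.43,0,1.0],[-3.63,5.77,-0.48,0,1.0]]
```

```bash
python3 -m inch '[[-0.12,-0.24,-0.02,0,1.0],[-0.3,-0.69,-0.05,0,1.0],[-0.69,-1.33,-0.1,0,1.0],[-1.18,-1.9,-0.14,0,1.0]]'; python3 -m inch '[[-0.56,-0.49,-0.05,0,1.0],[-1.19,-0.89,-0.1,0,1.0],[-1.88,-1.19,-0.15,0,1.0],[-2.6,-1.39,-0.19,0,1.0],[-3.35,-1.48,-0.24,0,1.0],[-4.09,-1.45,-0.29,0,1.0],[-4.83,-1.31,-0.34,0,1.0]]'
```

```text
time_s: 13.23
position: [0.6096, -0.018, 0.2091]
tcp_rot: [[0.287, 0.958, 0.004], [0.958, -0.287, 0.004], [0.005, 0.003, -1.0]]
force: [2.6, 6.3, 2.2]
opening: 0.183
grasp_force: 30.0
time_s: 13.82
position: [0.5643, -0.0346, 0.2061]
tcp_rot: [[0.287, 0.958, 0.011], [0.958, -0.287, -0.002], [0.001, 0.011, -1.0]]
force: [6.4, -2.3, -1.6]
opening: 0.186
grasp_force: 30.0
```

```bash
python3 -m inch '[[-0.71,0.25,-0.05,0,1.0],[-1.37,0.59,-0.10,0,1.0],[-1.97,1.04,-0.14,0,1.0],[-2.51,1.57,-0.19,0,1.0],[-2.95,2.17,-0.24,0,1.0],[-3.30,2.83,-0.29,0,1.0],[-3.55,3.54,-0.33,0,1.0],[-3.69,4.28,-0.38,0,1.0],[-3.72,5.02,-0.43,0,1.0],[-3.63,5.77,-0.48,0,1.0]]'
cat >> h.py <<'E'
def feel(x,y,fx,fy,C=(.5713,.0165)):
    d=np.array([x-C[0],y-C[1]]); r=np.hypot(*d); u=d/r; t=np.array([u[1],-u[0]]) # clockwise tangent
    a=(PHI0-np.arctan2(d[1],d[0]))%(2*np.pi)
    print('a %.3f r %.4f drag %.2f radial %.2f'%(a,r,-(fx*t[0]+fy*t[1]),fx*u[0]+fy*u[1]))
E
python3 - <<'E'
from h import *
feel(.6096,-.018,2.6,6.3);feel(.5643,-.0346,6.4,-2.3)
s=readout.read_state(); feel(*s['position'][:2],*s['force'][:2]); print(s['position'],s['force'])
rows(3.0,.1,10); rows(4.0,.1,10)
E
```

```text
time_s: 14.65
position: [0.5223, 0.0221, 0.2008]
tcp_rot: [[0.286, 0.958, -0.002], [0.958, -0.286, -0.005], [-0.005, -0.001, -1.0]]
force: [-5.4, -4.6, 7.4]
opening: 0.179
grasp_force: 30.0
a 0.403 r 0.0515 drag 6.42 radial -2.28
a 1.377 r 0.0516 drag 6.65 radial 1.41
a 2.925 r 0.0493 drag 5.17 radial 4.81
[0.52229535 0.02208616 0.20080866] [-5.36113992 -4.59149468  7.35900458]
[[0.12,0.49,-0.03,0,1.0],[0.28,0.96,-0.06,0,1.0],[0.50,1.41,-0.10,0,1.0],[0.75,1.84,-0.13,0,1.0],[1.05,2.24,-0.16,0,1.0],[1.39,2.61,-0.19,0,1.0],[1.76,2.94,-0.22,0,1.0],[2.16,3.24,-0.25,0,1.0],[2.59,3.49,-0.29,0,1.0],[3.05,3.70,-0.32,0,1.0]]
[[0.47,0.16,-0.03,0,1.0],[0.96,0.28,-0.06,0,1.0],[1.45,0.34,-0.10,0,1.0],[1.95,0.36,-0.13,0,1.0],[2.45,0.33,-0.16,0,1.0],[2.95,0.24,-0.19,0,1.0],[3.43,0.11,-0.22,0,1.0],[3.89,-0.07,-0.25,0,1.0],[4.34,-0.29,-0.29,0,1.0],[4.76,-0.56,-0.32,0,1.0]]
```

```bash
cat > f.py <<'E'
from h import *
s=readout.read_state(); feel(*s['position'][:2],*s['force'][:2]); print(s['time_s'],s['position'],s['force'])
E
python3 -m inch '[[0.12,0.49,-0.0,0,1.0],[0.28,0.96,0.0,0,1.0],[0.50,1.41,-0.03,0,1.0],[0.75,1.84,-0.06,0,1.0],[1.05,2.24,-0.09,0,1.0]]' >/dev/null; python3 f.py
python3 -m inch '[[0.34,0.37,-0.03,0,1.0],[0.71,0.7,-0.06,0,1.0],[1.11,1.0,-0.09,0,1.0],[1.54,1.25,-0.13,0,1.0],[2.0,1.46,-0.16,0,1.0]]'>/dev/null; python3 f.py
```

```text
a 3.447 r 0.0488 drag 5.25 radial 1.99
15.0667 [0.53204764 0.04541177 0.19923209] [-4.71459843 -3.04741869  3.95635361]
a 3.966 r 0.0484 drag 6.11 radial 0.56
15.4833 [0.55171525 0.06075142 0.1976174 ] [-5.8162849  -1.95769805  5.37430332]
```

```bash
python3 -m inch '[[0.47,0.16,-0.03,0,1.0],[0.96,0.28,-0.06,0,1.0],[1.45,0.34,-0.10,0,1.0],[1.95,0.36,-0.13,0,1.0]]' >/dev/null; python3 f.py
python3 -m inch '[[0.5,-0.03,-0.03,0,1.0],[1.0,-0.12,-0.06,0,1.0],[1.48,-0.25,-0.09,0,1.0]]' >/dev/null; python3 f.py
python3 -m inch '[[0.46,-0.18,-0.03,0,1.0],[0.91,-0.4,-0.07,0,1.0],[1.33,-0.67,-0.1,0,1.0]]' >/dev/null; python3 f.py
python3 - <<'E'
from h import *
for i in range(6): rows(5+.4*i,.1,4)
E
```

```text
a 4.382 r 0.0484 drag 5.84 radial 0.46
15.8167 [0.57125416 0.06490638 0.1963259 ] [-5.8367996   0.45942565  4.23529103]
a 4.692 r 0.0486 drag 5.32 radial -1.24
16.0667 [0.58609058 0.06280869 0.19537218] [-5.44897987  0.43346849  4.03885329]
a 4.998 r 0.0489 drag 5.81 radial -2.53
16.3167 [0.59955436 0.05646021 0.19443472] [-6.20660789  1.29264289  4.82481165]
[[0.39,-0.31,-0.03,0,1.0],[0.75,-0.66,-0.06,0,1.0],[1.08,-1.04,-0.10,0,1.0],[1.36,-1.45,-0.13,0,1.0]]
[[0.24,-0.44,-0.03,0,1.0],[0.44,-0.90,-0.06,0,1.0],[0.59,-1.37,-0.10,0,1.0],[0.69,-1.86,-0.13,0,1.0]]
[[0.05,-0.50,-0.03,0,1.0],[0.05,-1.00,-0.06,0,1.0],[0.01,-1.49,-0.10,0,1.0],[-0.09,-1.98,-0.13,0,1.0]]
[[-0.15,-0.48,-0.03,0,1.0],[-0.34,-0.94,-0.06,0,1.0],[-0.58,-1.38,-0.10,0,1.0],[-0.86,-1.79,-0.13,0,1.0]]
[[-0.32,-0.38,-0.03,0,1.0],[-0.68,-0.73,-0.06,0,1.0],[-1.07,-1.04,-0.10,0,1.0],[-1.49,-1.32,-0.13,0,1.0]]
[[-0.44,-0.23,-0.03,0,1.0],[-0.91,-0.41,-0.06,0,1.0],[-1.39,-0.55,-0.10,0,1.0],[-1.88,-0.63,-0.13,0,1.0]]
```

```bash
python3 -m inch '[[0.39,-0.31,-0.03,0,1.0],[0.75,-0.66,-0.06,0,1.0],[1.08,-1.04,-0.10,0,1.0],[1.36,-1.45,-0.13,0,1.0]]' >/dev/null; python3 f.py
```

```text
a 5.401 r 0.0495 drag 5.15 radial -2.29
16.65 [0.6134618  0.04248807 0.19320127] [-4.65337819  3.18454529  4.43305892]
```

```bash
python3 -m inch '[[0.24,-0.44,-0.03,0,1.0],[0.44,-0.90,-0.06,0,1.0],[0.59,-1.37,-0.10,0,1.0],[0.69,-1.86,-0.13,0,1.0]]' >/dev/null; python3 f.py
```

```text
a 5.795 r 0.0502 drag 6.48 radial -2.32
16.9833 [0.62086292 0.02444055 0.1919924 ] [-3.31991919  6.03026965  3.592868  ]
```

```bash
python3 -m inch '[[0.05,-0.50,-0.03,0,1.0],[0.05,-1.00,-0.06,0,1.0],[0.01,-1.49,-0.10,0,1.0],[-0.09,-1.98,-0.13,0,1.0]]' >/dev/null; python3 f.py
```

```text
a 6.181 r 0.0508 drag 6.69 radial -2.70
17.3167 [0.62083076 0.00503439 0.19073195] [-1.12566244  7.12246349  2.73122811]
```

```bash
python3 -m inch '[[-0.15,-0.48,-0.03,0,1.0],[-0.34,-0.94,-0.06,0,1.0],[-0.58,-1.38,-0.10,0,1.0]]' >/dev/null; python3 f.py
```

```text
a 0.185 r 0.0513 drag 5.44 radial -3.02
17.5667 [ 0.61596701 -0.00874184  0.18982823] [0.04409861 6.22496907 1.81705169]
```

```bash
python3 - <<'E'
from h import *
for i in range(10): rows(6.5+.4*i,.1,4)
E
python3 -m inch '[[-0.28,-0.41,-0.03,0,1.0],[-0.6,-0.79,-0.06,0,1.0],[-0.96,-1.14,-0.10,0,1.0]]' >/dev/null; python3 f.py
```

```text
[[-0.28,-0.41,-0.03,0,1.0],[-0.60,-0.80,-0.06,0,1.0],[-0.96,-1.15,-0.10,0,1.0],[-1.35,-1.46,-0.13,0,1.0]]
[[-0.42,-0.27,-0.03,0,1.0],[-0.86,-0.50,-0.06,0,1.0],[-1.33,-0.68,-0.10,0,1.0],[-1.81,-0.82,-0.13,0,1.0]]
[[-0.49,-0.09,-0.03,0,1.0],[-0.99,-0.12,-0.06,0,1.0],[-1.49,-0.11,-0.10,0,1.0],[-1.99,-0.05,-0.13,0,1.0]]
[[-0.49,0.11,-0.03,0,1.0],[-0.96,0.27,-0.06,0,1.0],[-1.42,0.48,-0.10,0,1.0],[-1.85,0.73,-0.13,0,1.0]]
[[-0.41,0.29,-0.03,0,1.0],[-0.78,0.62,-0.06,0,1.0],[-1.12,0.99,-0.10,0,1.0],[-1.42,1.39,-0.13,0,1.0]]
[[-0.26,0.43,-0.03,0,1.0],[-0.47,0.88,-0.06,0,1.0],[-0.64,1.35,-0.10,0,1.0],[-0.76,1.83,-0.13,0,1.0]]
[[-0.07,0.49,-0.03,0,1.0],[-0.09,0.99,-0.06,0,1.0],[-0.07,1.49,-0.10,0,1.0],[0.01,1.99,-0.13,0,1.0]]
[[0.13,0.48,-0.03,0,1.0],[0.30,0.95,-0.06,0,1.0],[0.52,1.40,-0.10,0,1.0],[0.78,1.83,-0.13,0,1.0]]
[[0.30,0.40,-0.03,0,1.0],[0.65,0.76,-0.06,0,1.0],[1.02,1.09,-0.10,0,1.0],[1.43,1.38,-0.13,0,1.0]]
[[0.43,0.25,-0.03,0,1.0],[0.89,0.45,-0.06,0,1.0],[1.37,0.60,-0.10,0,1.0],[1.86,0.71,-0.13,0,1.0]]
a 0.467 r 0.0516 drag 5.53 radial -3.24
17.8167 [ 0.60741142 -0.02041831  0.18898551] [1.68786789 6.18330877 1.50314812]
```

```bash
python3 -m inch '[[-0.39,-0.31,-0.03,0,1.0],[-0.81,-0.58,-0.06,0,1.0],[-1.25,-0.81,-0.10,0,1.0],[-1.72,-0.99,-0.13,0,1.0]]' >/dev/null; python3 f.py
```

```text
a 0.838 r 0.0518 drag 6.92 radial -2.95
18.15 [ 0.59164654 -0.03116714  0.18782553] [ 5.20588456  5.43068664 -0.1575254 ]
```

```bash
python3 -m inch '[[-0.48,-0.14,-0.03,0,1.0],[-0.97,-0.23,-0.06,0,1.0],[-1.47,-0.26,-0.10,0,1.0]]' >/dev/null; python3 f.py
```

```text
a 1.114 r 0.0518 drag 5.89 radial -1.03
18.4 [ 0.57786232 -0.03485983  0.18695994] [ 5.7135047   1.7724643  -1.26541376]
```

```bash
python3 -m inch '[[-0.5,0.01,-0.03,0,1.0],[-1.0,0.07,-0.06,0,1.0],[-1.49,0.18,-0.10,0,1.0]]' >/dev/null; python3 f.py
```

```text
a 1.393 r 0.0515 drag 6.71 radial 0.08
18.65 [ 0.56347206 -0.03444941  0.18606584] [ 6.61999551 -1.1015694  -1.49092444]
```

```bash
python3 -m inch '[[-0.47,0.16,-0.03,0,1.0],[-0.93,0.37,-0.06,0,1.0],[-1.36,0.62,-0.10,0,1.0]]' >/dev/null; python3 f.py
```

```text
a 1.682 r 0.0511 drag 5.28 radial 2.70
18.9 [ 0.54947665 -0.02973763  0.18511803] [ 3.62561821 -4.69968036 -1.31998451]
```

```bash
python3 -m inch '[[-0.41,0.29,-0.03,0,1.0],[-0.78,0.62,-0.06,0,1.0],[-1.12,0.99,-0.10,0,1.0]]' >/dev/null; python3 f.py
```

```text
a 1.989 r 0.0507 drag 6.68 radial 4.68
19.15 [ 0.53684614 -0.02066247  0.18402796] [ 1.71579134 -7.96842753  0.15514048]
```

```bash
python3 -m inch '[[-0.3,0.4,-0.03,0,1.0],[-0.56,0.83,-0.06,0,1.0],[-0.77,1.28,-0.10,0,1.0]]' >/dev/null; python3 f.py
```

```text
a 2.309 r 0.0502 drag 5.72 radial 6.01
19.4 [ 0.52732744 -0.00766254  0.18290993] [-2.51112927 -7.90702619  3.86725065]
```

```bash
python3 -m inch '[[-0.2,0.47,-0.01,0,1.0],[-0.37,0.95,-0.03,0,1.0],[-0.46,1.44,-0.06,0,1.0]]' >/dev/null; python3 f.py
```

```text
a 2.630 r 0.0498 drag 5.89 radial 1.80
19.65 [0.52231882 0.00752235 0.18193122] [-0.71089184 -6.11969297  0.74281781]
```

```bash
python3 -m inch '[[-0.02,0.5,-0.03,0,1.0],[0.03,0.99,-0.06,0,1.0],[0.13,1.48,-0.10,0,1.0]]' >/dev/null; python3 f.py
```

```text
a 2.934 r 0.0493 drag 6.21 radial 4.63
19.9 [0.52233007 0.02251612 0.1808634 ] [-5.3512998  -5.59815222  5.27452211]
```

```bash
python3 -m inch '[[0.13,0.48,-0.03,0,1.0],[0.3,0.95,-0.06,0,1.0],[0.52,1.4,-0.09,0,1.0]]' >/dev/null; python3 f.py
```

```text
a 3.233 r 0.0490 drag 8.01 radial 1.94
20.15 [0.52661473 0.03649712 0.17995847] [-5.04227824 -6.52009968  5.362145  ]
```

```bash
python3 -m inch '[[0.26,0.43,-0.03,0,1.0],[0.56,0.83,-0.06,0,1.0]]' >/dev/null; python3 f.py
```

```text
a 3.431 r 0.0488 drag 10.50 radial 1.92
20.3167 [0.53151972 0.04483227 0.17930879] [-7.65340468 -7.43513866  6.21338386]
```

Contact. I'll pause and compare the held drag, where free would be 1–2 N.

```bash
for i in 1; do python3 -m inch '[[0.56,0.83,-0.06,0,1.0]]' >/dev/null 2>&1 & wait; done; python3 f.py
```

```text
a 3.619 r 0.0489 drag 11.84 radial -5.28
20.4 [0.537464   0.05185334 0.17881049] [ -4.90737925 -12.00226402   3.1588606 ]
```

I repeated the shift by mistake, so it went one step further. I'll ease the command back and read the held drag.

```bash
python3 -m inch '[[-0.2,-0.2,0,0,1.0],[-0.2,-0.2,0,0,1.0],[-0.2,-0.2,0,0,1.0]]' >/dev/null; python3 f.py
python3 -m inch '[[0,0,0,0,1.0],[0,0,0,0,1.0]]' >/dev/null; python3 f.py
python3 -m inch '[[0,0,0,0,1.0],[0,0,0,0,1.0]]' >/dev/null; python3 f.py
```

```text
a 3.646 r 0.0487 drag 2.87 radial -2.80
20.65 [0.53856446 0.05256727 0.17882244] [-0.24345486 -4.00498373  1.40227317]
a 3.647 r 0.0488 drag 3.31 radial -3.84
20.8167 [0.53856851 0.05265884 0.17880486] [ 0.12577228 -5.06567255  1.5322358 ]
a 3.647 r 0.0488 drag 3.15 radial -3.72
20.9833 [0.53856936 0.05268661 0.17880332] [ 0.16208941 -4.87255697  1.99882607]
```

```bash
python3 -m inch '[[0.11,0.1,0,0,1.0],[0.22,0.2,-0.01,0,1.0]]' >/dev/null; python3 f.py
python3 -m inch '[[0.11,0.1,0,0,1.0]]' >/dev/null; python3 f.py
```

```text
a 3.656 r 0.0490 drag 10.13 radial -6.02
21.15 [0.53877294 0.05311258 0.17857682] [ -3.57769012 -11.23101623   7.14751611]
a 3.675 r 0.0490 drag 10.80 radial -5.52
21.2333 [0.53947875 0.05372207 0.17857718] [ -4.62184803 -11.20805205   4.89535779]
```

```bash
python3 -m inch '[[0,0,0,0,1.0],[0,0,0,0,1.0],[0,0,0,0,1.0]]' >/dev/null; python3 f.py;python3 -m inch '[[0,0,0,0,1.0],[0,0,0,0,1.0]]' >/dev/null; python3 f.py
```

```text
a 3.678 r 0.0489 drag 9.71 radial -5.33
21.4833 [0.53961742 0.0537925  0.17856615] [ -3.94225132 -10.34936074   4.81474008]
a 3.678 r 0.0489 drag 9.62 radial -7.21
21.65 [0.53961537 0.05376734 0.17859377] [ -2.65432892 -11.7256002    4.99605717]
```

Estimates: force gives (10.3−5.9)×16 ≈ 70 N, and angle gives about 65 N. Both are in the upper part of the snug range, so I'll ease back about 0.1 rad to centre it.

```bash
python3 -m inch '[[-0.11,-0.1,0,0,1.0],[-0.22,-0.2,0,0,1.0],[-0.33,-0.3,0,0,1.0],[-0.33,-0.3,0,0,1.0]]' >/dev/null; python3 f.py;python3 -m inch '[[-0.11,-0.1,0,0,1.0],[-0.11,-0.1,0,0,1.0]]' >/dev/null; python3 f.py
```

```text
a 3.667 r 0.0488 drag 0.08 radial -5.77
21.9833 [0.53931119 0.05330093 0.17878084] [ 3.72986718 -4.40930787  1.87784736]
a 3.642 r 0.0488 drag -0.99 radial -5.39
22.15 [0.5383754  0.0525433  0.17882215] [ 4.36996297 -3.31219983  1.15839265]
```

```bash
python3 -m inch '[[-0.11,-0.1,0,0,1.0],[-0.11,-0.1,0,0,1.0]]' >/dev/null; python3 f.py
```

```text
a 3.615 r 0.0488 drag -0.64 radial -5.28
22.3167 [0.53739108 0.05166354 0.17891811] [ 4.12193052 -3.35710663  0.75887212]
```

The forward and reverse breakaway forces average to about 4.4 N of load, roughly 70 N at the peak. That agrees with the angle and turning estimates. One more small ease-back, then I release and lift clear.

```bash
python3 -m inch '[[-0.11,-0.1,0,0,1.0],[-0.22,-0.2,0,0,1.0],[-0.22,-0.2,0,0,1.0]]' >/dev/null; python3 f.py; python3 -m inch '[[0.1,0.1,0,0,1.0],[0.1,0.1,0,0,1.0]]' >/dev/null; python3 f.py
python3 -m inch '[[0,0,0,0,3],[0,0,0,0,4],[0,0,0,0,4.5],[0,0,0,0,4.5],[0,0,0,0,4.5],[0,0,0,0,4.5]]'
```

```text
a 3.560 r 0.0488 drag -1.58 radial -5.91
22.5667 [0.5355075  0.04974221 0.17905186] [ 5.40320364 -2.86762592  1.17776881]
a 3.563 r 0.0489 drag 2.57 radial -5.22
22.7333 [0.53555085 0.04990731 0.1789903 ] [ 2.06117431 -5.44108967  2.38382537]
time_s: 23.23
position: [0.5336, 0.0512, 0.178]
tcp_rot: [[0.287, 0.958, -0.002], [0.958, -0.287, 0.001], [0.0, -0.002, -1.0]]
force: [0.3, -0.4, 0.3]
opening: 0.495
grasp_force: 0.0
```

```bash
python3 -m inch '[[0,0,2,0,4.5],[0,0,5,0,4.5],[0,0,9,0,4.5],[0,0,13,0,4.5],[0,5,15,0,4.5],[0,9,15,0,4.5],[0,13,15,0,4.5],[0,17,15,0,4.5],[0,20,15,0,4.5],[0,20,15,0,4.5]]'; python3 - <<'E'
from h import *
t=grab('top','t9.png')['image'][130:240,240:380]; s=grab('side','s9.png')['image'][160:290,250:390]; prof('t9.png',.106,.13)
cv2.imwrite('pics/m9.png',np.hstack([cv2.resize(t,(420,330),interpolation=cv2.INTER_CUBIC),cv2.resize(s,(355,330),interpolation=cv2.INTER_CUBIC)]))
E
```

```text
time_s: 24.07
position: [0.5331, 0.2573, 0.3281]
tcp_rot: [[0.28, 0.96, -0.001], [0.96, -0.28, 0.004], [0.004, -0.002, -1.0]]
force: [-0.1, -0.4, 0.3]
opening: 0.517
grasp_force: 0.0
t9.png [(106, 144), (108, 139), (110, 142), (112, 143), (114, 128), (116, 77), (118, 52), (120, 56), (122, 58), (124, 60), (126, 59), (128, 60), (130, 61)]
```

View pics/m9.png

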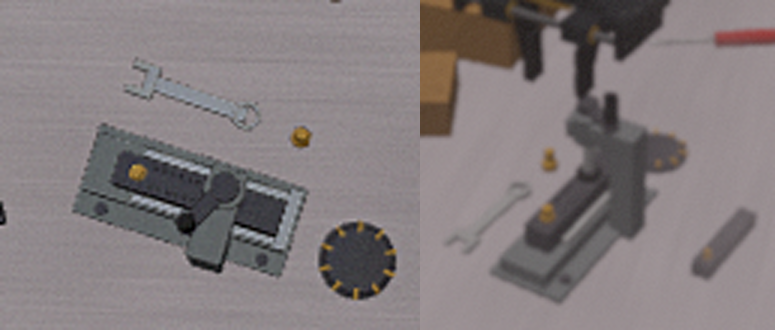

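The bar's end sits against the stop (crop (285,220)), the foot is down on the bar (right crop (590,175)), the bystanders are undisturbed, and the gripper is clear.

```bash
python3 -m inch '[[0,0,0,0,4.5],[0,0,0,0,4.5]]' >/dev/null; python3 -c "
from rig import bot; print(bot.hand_in())"
```

```text
the job is handed in; nothing more can be done
None
```

I handed the job in with the bar against the end stop, the screw snugged to an estimated 55–60 N (from force and angle readings), the handle released and the bystanders undisturbed; the fingers pushed the bar by its nozzle rather than its end, and I overshot the snugging to about 70 N before easing back.

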